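Slide a dismantled mantel clock into its job tray, tall case last

TASK

Slide the three parts of the dismantled mantel clock off the white board into the wooden job tray, one part to a bay, each pushed fully home against the tray's rear wall: put in the flat dial unit and the low movement box first, and the tall case last so that it never stands in the way. Keep the parts down low, never raised more than a finger's breadth off the board, do not topple them, and leave the oil bottle, loupe and tape roll where they are.

Things in the scene. Friction and masses are not known exactly. Their poses are not given: they have to be found in the camera images.
- tray: Fixed: white board 190 deep (x) by 420 mm wide (y), top 12 mm above the bench, with a wooden three-bay tray butted to its far edge, open to the board. Origin: bench level, middle of the line where they meet; x from board into tray, y left, z up. Board: x -190 to 0. Tray floor: x 0 to 88, 10 mm above the bench (2 mm step down). Rear wall: face at x 88, top 33 mm above the bench.
- bay_left (a point): Middle of the left bay's floor (tray frame x 44, y +112, z 10 mm), axes as the tray. The three bays are equal, 100 mm wide, pitch 112; any part fits any bay. The outer bays end at the side rims (inner faces at tray y +-162, tops 33 mm above the bench), which flare outwards a little over their first 20 mm.
- bay_middle (a point): Middle of the middle bay's floor (tray frame x 44, y 0, z 10 mm), axes as the tray. Between the bays stand two dividers, 12 mm thick, at tray y +56 and -56, tops 25 mm above the bench; they taper to a point at tray x 5 mm and are full width from x 30 mm.
- bay_right (a point): Middle of the right bay's floor (tray frame x 44, y -112, z 10 mm).
- dial: Dial unit: a flat closed disc, brass rim with glass over a white dial and hands, 80 mm diameter, 12 mm thick, 0.14 kg, lying dial up, too wide to grasp well. Origin: centre of the underside; z up. Home when its origin is 40 mm before the rear wall (tray frame x = 48 mm).
- movement: Quartz clock movement: a closed black plastic box 74 by 74 mm, 30 mm high, with a brass shaft standing 18 mm out of the top; 0.15 to 0.3 kg. Origin: centre of the underside; x and y along the sides, z up. Home when its origin is 37 mm before the rear wall (tray frame x = 51 mm).
- case: Empty dark wood clock case, upright, 144 mm tall. Plinth 66 deep (x) by 90 mm wide (y), 24 high; body above 54 by 80; cornice 62 by 86 at 122 to 134 mm, cap 48 by 70. Round dial opening on its -x face. 0.4 to 0.75 kg: pushed high it topples; it can be steadied by holding the cornice front and back. Origin: centre of underside, z up. Home at tray frame x 55 mm; 5 mm play each side.
- oil_bottle: Bystander: brown oil bottle, 40 mm diameter, 110 mm tall, standing on the bench left of the tray. Origin: centre of the underside.
- loupe: Bystander: black eye loupe, 38 mm diameter, 34 mm high, on the bench beyond the tray's rear wall. Origin: centre of the underside.
- tape_roll: Bystander: roll of tape, 68 mm diameter, 19 mm high, lying on the bench right of the tray. Origin: centre of the underside.

How it is judged:
On the way, in this order (a step that is already met when the one before it is completed fails the run):
1. the dial unit and the movement are both home in the tray while the tall case still stands on the board (x of dial in the frame of tray between 0.038 and 0.075 m and y of dial in the frame of tray between -0.135 and 0.135 m and z of dial in the frame of tray between 0.006 and 0.0135 m and angle between each of dial, movement's own z axis and vertical below 0.09 rad and x of movement in the frame of tray between 0.041 and 0.075 m and y of movement in the frame of tray between -0.135 and 0.135 m and z of movement in the frame of tray between 0.006 and 0.0135 m and x of case in the frame of tray below 0 m), for 0.2 s.
2. the tall case is home in the tray too (x of case in the frame of tray between 0.045 and 0.075 m and y of case in the frame of tray between -0.135 and 0.135 m and z of case in the frame of tray between 0.006 and 0.0135 m and angle between case's own z axis and vertical below 0.09 rad), for 0.2 s.
At the end, for the whole second after the job is handed in: Dial unit, movement and case each lie flat or stand upright (within 5 degrees) on the tray floor between its rims and dividers, in a bay of their own, with no more than 10 mm left to the tray's rear wall, at rest; the case went in after the other two (all of step 2 and x of dial in the frame of tray between 0.038 and 0.075 m and y of dial in the frame of tray between -0.135 and 0.135 m and z of dial in the frame of tray between 0.006 and 0.0135 m and angle between each of dial, movement's own z axis and vertical below 0.09 rad and x of movement in the frame of tray between 0.041 and 0.075 m and y of movement in the frame of tray between -0.135 and 0.135 m and z of movement in the frame of tray between 0.006 and 0.0135 m and linear speed of each of dial, movement, case below 0.02 m/s); the robot touches nothing.
It fails at once if the dial unit, the movement or the case is lifted more than 25 mm above the board (height (world z) of any of dial, movement, case above 0.037 m).
It fails at once if the case, movement or dial unit is toppled or turned over (angle between any of dial, movement, case's own z axis and vertical above 0.5 rad).
It fails at once if the oil bottle, loupe or tape roll is shifted more than 20 mm (distance of any of oil_bottle, loupe, tape_roll from where it was at the start of the episode above 0.02 m).
It also fails if it takes over 70 s, if anything falls off the work surface, if the arm or the gripper's body presses on something with over 40 N, if the wrist force passes 120 N, or if a joint passes its speed limit or range.

ROBOT

A 7-joint arm with a two-finger parallel gripper is mounted at the origin on the work surface. World frame = base frame: x ahead of the robot, y to its left, z up, the work surface at z = 0. Lengths are in m, angles in rad, forces in N, time in s.
With the tool pointing down it reaches from about 0.425 to 0.975 m from the base axis. Payload 16.7 kg.
Tool frame: the origin (TCP) lies at the very end of the fingers, on their centre line; the grasp point (between the pads) lies 19 mm behind it; z points along the fingers, y is the line along which they close (so a half turn about z gives the same grasp; the last joint's range is limited). The gripper opens to 85 mm and grips with 20 to 120 N. Pads are 22 mm wide; open, the fingers measure 114 mm over their backs; the gripper's body (76 mm by 85 mm) begins 54 mm behind the grasp point. The pads swing forward as they close: fully open they stand 13 mm farther back than shut.
Start: joints at [-1.494, 0.426, 0.074, 1.606, -0.034, 1.111, -0.067], TCP at [0.152, 0.658, 0.231] pointing down, gripper open.
Joint ranges: [-2.85, 2.85], [-0.5, 2.14], [-1.23, 1.37], [0.21, 2.46], [-1.02, 4.16], [0.16, 2.05], [-2.73, 2.73]. Speed limits (rad/s): [1.89, 1.89, 2.39, 2.39, 3.01, 3.01, 3.01].

INTERFACE

Orientations are given as a rotation vector (axis times angle).
In Python, from plant import manip gives the robot as it stands.
- The arm moves only by the shell command python3 steer.py 'ROWS' [OPENING] [FORCE]. ROWS is a JSON list of rows, 1 to 12 of them, each an object with the fields sx, sy, sz (the shift in units of 50 mm), rx, ry, rz (a rotation vector in rad); a field left out counts as zero; each row shifts and turns the commanded pose from where the row before left it, along the tool's axes as they then stand; what a row does not reach is not made up. A row lasts 1/8 s, in which the tool goes at most 0.0625 m and 0.188 rad, less where a joint would pass 70% of its speed; a pose out of reach is approached as far as the arm can. OPENING is the finger opening in m, set as the command begins (- or left out keeps the last). The fingers move at their own pace and stop on an object; FORCE is the grip in N (left out, the last holds). Time passes only in rows, so rows that do not move let the fingers close. It prints the time, the measured TCP pose, the force, the opening and the grip force at its end. Input that does not fit is refused with a message, and nothing moves.
- manip.state(): the state, without advancing time (a new reading comes with each control period).
- manip.snapshot(name): name is "scene" or "top" or "wrist"; returns a dict with "color" (420x560x3 uint8, red, green, blue), "mtx" (3x3 intrinsics, pixels), "cam_to_world" (4x4, takes a point from camera to world coordinates). Camera axes: x right, y up, looking along -z (the intrinsics and any distortion apply to the point x, -y, -z); pixel columns grow to the right and rows downward; lengths in m; the calibration is good to about 2 mm. A picture is of the moment at which its call begins. There is no depth.
- manip.hand_in(): hands the job in; it is judged then, once.
The state is a dict: "clock": time; "joints": joint angles; "qd": joint speeds; "effort": joint torques, N m; "tool_pos": TCP position; "ee_rot": TCP orientation; "wrist_force": force on the tool from outside, world axes, zero at the start; "moment": the same for the moment, N m; "grip_width": finger opening in m; "finger_force": force on a finger pad.
Only numpy, scipy, OpenCV 4.12 (cv2) and the standard library are available. Lean on these libraries where they do the work, as an engineer would, in place of code of your own. Each camera call takes 0.05 s, during which the arm holds its last target. There are 200 camera calls.

## Working session

There is one attempt and no reset: what is moved stays moved. The work goes in short steps, Python scripts to look and compute and a shell command to move; the robot and the scene stay as the last step left them, time stands still between calls to the robot, and variables do not carry over. Pictures are saved under pics/ and viewed, at most 10 in all, crops included, and the job is handed in when it is done.

```bash
ls; mkdir -p pics; python3 - <<'E'
from plant import manip
import cv2,numpy as np
s=manip.state();print(s)
for n in ("scene","top"):
    d=manip.snapshot(n);cv2.imwrite(f"pics/{n}0.png",d["color"][:,:,::-1]);np.savez(f"pics/{n}0.npz",**d)
    print(n,d["mtx"].tolist(),d["cam_to_world"].round(4).tolist(),d.keys())
E
```

```text
pics
plant.py
steer.py
{'clock': 0.0, 'joints': array([-1.4934958 ,  0.4267029 ,  0.0738116 ,  1.60665342, -0.03411888,
        1.11077689, -0.0671178 ]), 'qd': array([-2.59019256e-06,  2.46546197e-04, -2.52809834e-04, -1.21207746e-03,
       -1.17837182e-05, -1.16609105e-03, -2.79600134e-04]), 'effort': array([ 2.27141238e-03, -9.49872637e+01,  3.76228631e+00, -4.63497305e+01,
        1.93105917e-02,  1.04590959e-02, -1.51495072e-05]), 'tool_pos': array([0.15168603, 0.65729873, 0.23060834]), 'ee_rot': array([-3.55521329e-01, -3.12132500e+00,  2.01048487e-03]), 'wrist_force': array([-0.15100316, -0.42209881, -0.08311177]), 'moment': array([ 0.06084407, -0.00236896, -0.00241454]), 'finger_force': 0.0, 'grip_width': 0.08507233434050882}
scene [[413.8325200725149, 0.0, 281.10442513408515], [0.0, 413.8325200725149, 207.3479723383513], [0.0, 0.0, 1.0]] [[0.3464, -0.5807, 0.7367, 1.1924], [0.938, 0.226, -0.2628, -0.1742], [-0.0139, 0.7821, 0.623, 0.5175], [0.0, 0.0, 0.0, 1.0]] dict_keys(['color', 'mtx', 'cam_to_world'])
top [[423.3014246727005, 0.0, 281.3135444022529], [0.0, 423.3014246727005, 209.75997255322795], [0.0, 0.0, 1.0]] [[0.0243, 0.9831, -0.1817, 0.4658], [-0.9996, 0.0263, 0.0086, 0.0232], [0.0132, 0.1814, 0.9833, 0.9712], [0.0, 0.0, 0.0, 1.0]] dict_keys(['color', 'mtx', 'cam_to_world'])
```

View pics/scene0.png

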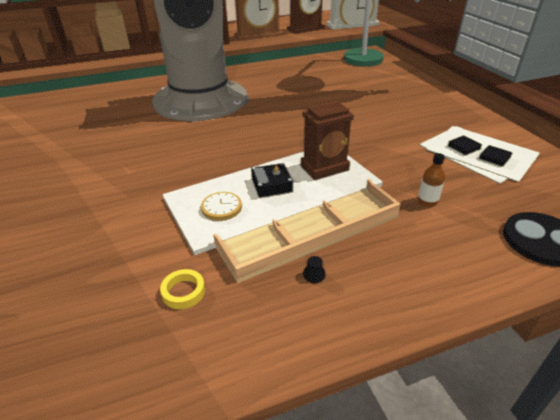

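View pics/top0.png

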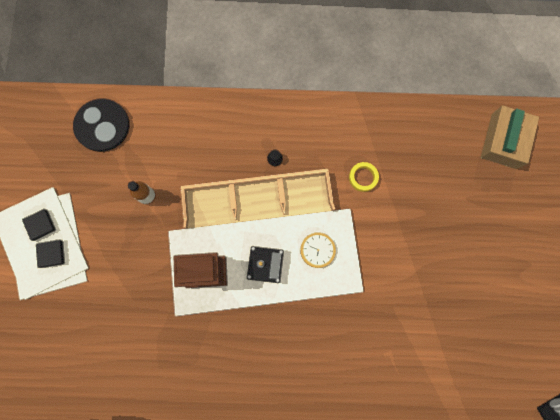

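The scene view shows the dial at (221,205), the movement at (272,180), the case at (327,140), and the tray beyond the board. In the top view the case is at left (200,270), movement (266,264) and dial (318,250). I'll enlarge both.

```bash
python3 - <<'E'
import cv2
a=cv2.imread("pics/top0.png")[150:325,160:390];cv2.imwrite("pics/topc.png",cv2.resize(a,None,fx=3.4,fy=3.4,interpolation=cv2.INTER_CUBIC))
a=cv2.imread("pics/scene0.png")[95:290,155:420];cv2.imwrite("pics/scenec.png",cv2.resize(a,None,fx=3,fy=3,interpolation=cv2.INTER_CUBIC))
E
```

```text
(no output)
```

View pics/topc.png

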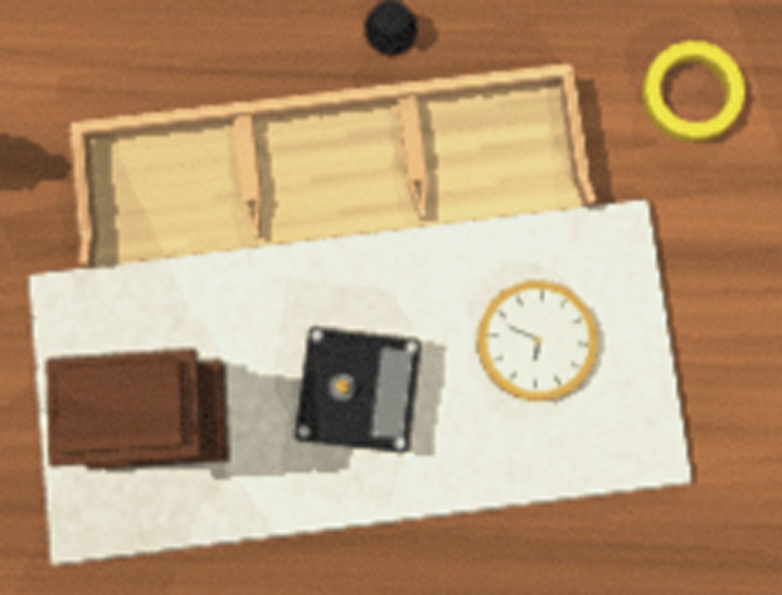

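View pics/scenec.png

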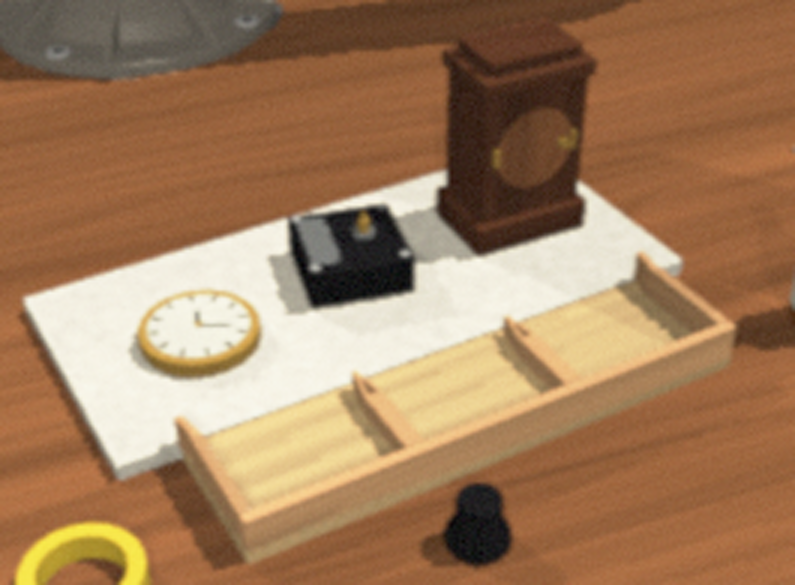

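```bash
cat >geo.py <<'E'
import numpy as np,cv2
def cam(f):
    d=np.load(f) if isinstance(f,str) else f
    return d["mtx"],d["cam_to_world"]
def ray(c,u,v):
    K,T=c;d=np.array([(u-K[0,2])/K[0,0],-(v-K[1,2])/K[1,1],-1.]);d=T[:3,:3]@d
    return T[:3,3],d
def P(c):
    K,T=c;R=np.diag([1,-1,-1])@T[:3,:3].T
    return K@np.hstack([R,(-R@T[:3,3])[:,None]])
def tri(c1,p1,c2,p2):
    X=cv2.triangulatePoints(P(c1),P(c2),np.array(p1,float),np.array(p2,float))[:,0];return X[:3]/X[3]
def plane(c,p,z):
    o,d=ray(c,*p);return o+d*(z-o[2])/d[2]
E
python3 - <<'E'
from geo import *
t=cam("pics/top0.npz");s=cam("pics/scene0.npz")
ft=lambda x,y:((x+.5)/3.4-.5+160,(y+.5)/3.4-.5+150)
fs=lambda x,y:((x+.5)/3-.5+155,(y+.5)/3-.5+95)
M=dict(FR=(648,201,118,470,.012),FL=(30,274,682,263,.012),BR=(691,482,24,297,.012),dial=(539,341,199,331,.024),
m1=(316,327,411,258,.042),m2=(420,341,308,271,.042),m3=(408,451,290,219,.042),m4=(296,437,384,206,.042),
cornR=(197,349,470,73,.146),cornL=(47,357,596,62,.146),plR=(222,360,482,237,.036),BL=(53,564,0,0,.012),
rimL=(72,124,735,326,.033),rimR=(572,66,247,518,.033),plRn=(228,460,0,0,.036))
R={}
for k,(a,b,c,d,z) in M.items():
    R[k]=X=plane(t,ft(a,b),z)
    if c: print(k,tri(t,ft(a,b),s,fs(c,d)).round(4),X.round(4),plane(s,fs(c,d),z).round(4))
    else: print(k,X.round(4))
E
```

```text
FR [ 0.6505 -0.1446  0.0081] [ 0.6497 -0.1443  0.012 ] [ 0.6548 -0.1444  0.012 ]
FL [0.5888 0.2704 0.0089] [0.5889 0.2704 0.012 ] [0.5924 0.2668 0.012 ]
BR [ 0.4627 -0.1722  0.0112] [ 0.4628 -0.1716  0.012 ] [ 0.4638 -0.1726  0.012 ]
dial [ 0.5522 -0.0705  0.018 ] [ 0.5516 -0.0698  0.024 ] [ 0.5598 -0.0718  0.024 ]
m1 [0.5555 0.0764 0.0407] [0.5554 0.0762 0.042 ] [0.5573 0.0759 0.042 ]
m2 [0.5477 0.0078 0.0428] [0.548  0.0088 0.042 ] [0.5464 0.0071 0.042 ]
m3 [0.478  0.0151 0.0394] [0.4779 0.0148 0.042 ] [0.482  0.0145 0.042 ]
m4 [0.4846 0.0852 0.0379] [0.4849 0.0863 0.042 ] [0.4903 0.0816 0.042 ]
cornR [0.5288 0.1324 0.1542] [0.531  0.1377 0.146 ] [0.5134 0.1343 0.146 ]
cornL [0.5241 0.2226 0.1428] [0.5243 0.2228 0.146 ] [0.5298 0.2181 0.146 ]
plR [0.5338 0.1379 0.0288] [0.533  0.1365 0.036 ] [0.5436 0.134  0.036 ]
BL [0.4008 0.2419 0.012 ]
rimL [0.688  0.2446 0.0316] [0.6877 0.2444 0.033 ] [0.6894 0.2433 0.033 ]
rimR [ 0.7374 -0.0891  0.0327] [ 0.7372 -0.0897  0.033 ] [ 0.7379 -0.0884  0.033 ]
plRn [0.4695 0.1296 0.036 ]
```

Triangulated heights agree with the text. Tray frame: origin ≈ (0.620, 0.063), yaw ≈ 0.146. In tray coordinates the dial is at (-85, -122), the movement at (-105, -1) and the case at (-105, +132) mm. The plan is to push the dial and movement with two spread fingers, then drag the case by its cornice.

Units first: shifts go in units of 50 mm. So -0.05 m is -1, -0.03 m is -0.6.

```bash
cat >>geo.py <<'E'
YAW=.1465;O=np.array([.620,.063]);EX=np.array([np.cos(YAW),np.sin(YAW)]);EY=np.array([-EX[1],EX[0]])
def w2t(p): p=np.array(p[:2])-O;return np.array([p@EX,p@EY])
def st():
    from plant import manip
    from scipy.spatial.transform import Rotation as R
    s=manip.state();m=R.from_rotvec(s["ee_rot"]).as_matrix();a=np.arctan2(m[1,1],m[0,1])-np.pi/2-YAW
    print("t%.2f tray mm"%s["clock"],(w2t(s["tool_pos"])*1e3).round(1),"z %.1f"%(s["tool_pos"][2]*1e3),"tool yaw err %.3f tilt %.3f"%(a,np.arccos(-m[2,2])),"F",s["wrist_force"].round(1),"w",round(s["grip_width"]*1e3,1),s["finger_force"])
if __name__=="__main__": st()
E
python3 steer.py '[{"rz":-0.187},{"rz":-0.187},{"sx":-0.6,"sy":-1},{"sx":-0.6,"sy":-1},{"sx":-0.6,"sy":-1},{"sx":-0.6,"sy":-1},{"sx":-0.6,"sy":-1},{"sx":-0.6,"sy":-1},{"sx":-0.6,"sy":-1},{"sx":-0.4,"sy":-1}]' .03; python3 geo.py
```

```text
clock: 1.35
tool_pos: [0.4391, 0.2939, 0.2312]
ee_rot: [-0.23, 3.133, -0.0]
wrist_force: [0.6, 0.8, 0.3]
grip_width: 0.0301
finger_force: 0.0
t1.35 tray mm [-145.2  254.8] z 231.2 tool yaw err 0.000 tilt 0.000 F [0.6 0.8 0.3] w 30.1 0.0
```

Converted, -0.05 m is -1, 0.05 m is 1.

```bash
python3 steer.py '[{"sy":-1},{"sy":-1},{"sy":-1},{"sy":-1},{"sy":-1},{"sy":-1},{"sy":-1},{"sx":-0.08,"sy":-0.54},{"sz":1},{"sz":1},{"sz":1},{}]' >/dev/null; python3 geo.py; python3 - <<'E'
from plant import manip
import cv2,numpy as np
for n in ("wrist","scene"):
    d=manip.snapshot(n);cv2.imwrite(f"pics/{n}1.png",d["color"][:,:,::-1]);np.savez(f"pics/{n}1.npz",**d)
E
```

```text
t2.85 tray mm [-144.3 -120. ] z 78.8 tool yaw err 0.000 tilt 0.006 F [ 0.6 -0.   0.5] w 29.9 0.0
```

View pics/wrist1.png

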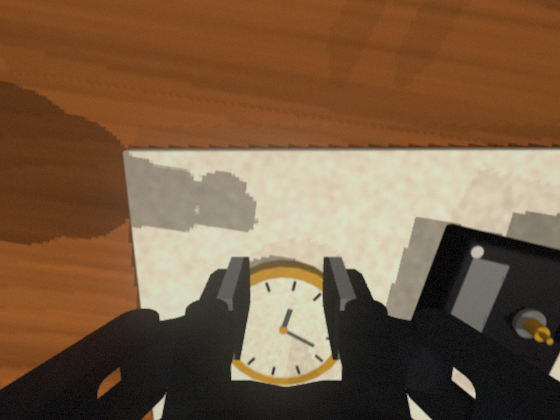

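The wrist view shows the dial centred at about (283,328), between the finger columns (laterally well aligned), with its rear rim at row 262 and the movement's corner stud at (477,252).

```bash
python3 - <<'E'
from geo import *
c=cam("pics/wrist1.npz")
for n,p,z in (("dial",(283,329),.024),("dialrear",(285,262),.022),("BRcorner",(124,150),.012),("rear edge r",(559,148),.012),("mov stud -x-y",(477,252),.042),("shaft base",(530,322),.043)): print(n,(w2t(plane(c,p,z))*1e3).round(1))
print(c[1][:3,3],w2t(c[1][:2,3]))
E
```

```text
dial [ -84.4 -122.3]
dialrear [-126.5 -121.2]
BRcorner [-189.  -210.5]
rear edge r [-190.4   30.5]
mov stud -x-y [-140.6  -22.9]
shaft base [-100.9   10.3]
[ 0.42858895 -0.08728045  0.22283204] [-0.21129808 -0.12072914]
```

Converted, -0.002 m is -0.04, 0.03 m is 0.6.

```bash
python3 steer.py '[{"sx":0.06,"sy":-0.04,"sz":0.6},{"sz":0.4},{"sz":0.24},{}]' >/dev/null; python3 geo.py; python3 - <<'E'
from plant import manip
import cv2,numpy as np
d=manip.snapshot("scene");cv2.imwrite("pics/s2.png",cv2.resize(d["color"][120:290,150:380,::-1],None,fx=3,fy=3,interpolation=cv2.INTER_CUBIC))
E
```

```text
t3.45 tray mm [-144.3 -122.2] z 20.1 tool yaw err 0.001 tilt 0.001 F [ 0.4 -0.2  0.3] w 30.3 0.0
```

View pics/s2.png

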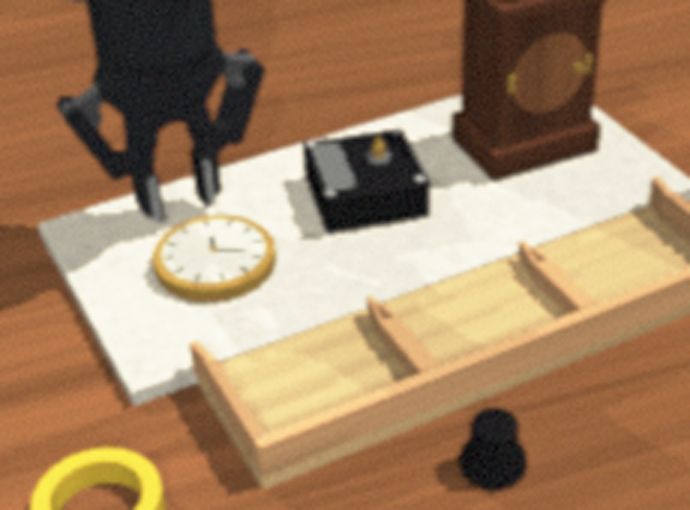

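The fingers stand just behind the dial's rear rim (crop (150,210), (207,195)), slightly high. I'll lower them a little more, checking for contact.

```bash
python3 steer.py '[{"sz":0.08},{}]' >/dev/null; python3 geo.py;python3 steer.py '[{"sz":0.04},{}]' >/dev/null; python3 geo.py
```

```text
t3.75 tray mm [-144.7 -122.2] z 15.6 tool yaw err 0.001 tilt 0.000 F [-0.6  0.3  1.4] w 29.8 0.0
t4.00 tray mm [-144.9 -122.2] z 13.3 tool yaw err 0.001 tilt 0.000 F [-0.3 -0.8 -0.3] w 30.0 0.0
```

Converted, -0.012 m is -0.24, -0.001 m is -0.02.

```bash
python3 steer.py '[{"sx":-0.2,"sz":-0.02},{"sx":-0.2},{"sx":-0.24,"sy":0.02},{"sx":-0.24,"sy":0.04},{"sx":-0.24,"sy":0.04},{"sx":-0.24,"sy":0.04},{"sx":-0.24,"sy":0.04},{"sx":-0.24,"sy":0.02},{"sx":-0.24},{"sx":-0.24},{}]' >/dev/null; python3 geo.py;  python3 - <<'E'
from plant import manip
import cv2,numpy as np
a=[manip.snapshot(n)["color"][:,:,::-1] for n in("scene","top")]
f=lambda x:cv2.resize(x,(400,300),interpolation=cv2.INTER_CUBIC)
cv2.imwrite("pics/s3.png",np.hstack([f(a[0][140:290,150:350]),f(a[1][170:320,210:410])]))
E
```

```text
t5.38 tray mm [ -27.9 -112.1] z 14.3 tool yaw err 0.001 tilt 0.001 F [-0.7  0.3  0.5] w 29.7 0.0
```

View pics/s3.png

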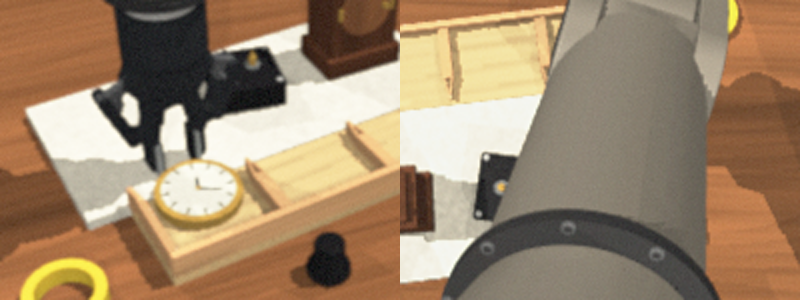

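The dial is entering the right bay centred, in cradle between the fingers. I'll push it the rest of the way home.

```bash
python3 steer.py '[{"sx":-0.2},{"sx":-0.2},{"sx":-0.12},{"sx":-0.06},{}]' >/dev/null; python3 geo.py; python3 steer.py '[{"sx":-0.06},{}]' >/dev/null; python3 geo.py
```

```text
t6.10 tray mm [   0.2 -112.1] z 14.3 tool yaw err 0.001 tilt 0.000 F [ 0.6 -0.3 -0. ] w 30.0 0.0
t6.35 tray mm [   1.3 -112.2] z 13.9 tool yaw err 0.000 tilt 0.003 F [-8.6 -1.3  3. ] w 29.9 4.666089043021202
```

The dial is at the wall (8.6 N). Next I back off and go behind the movement.

```bash
python3 steer.py '[{"sx":0.4},{"sx":0.6,"sz":-0.8},{"sx":0.6,"sz":-1},{"sx":0.8,"sy":0.2},{"sx":0.8,"sy":0.6},{"sx":0.26,"sy":0.8},{"sy":0.62},{"sz":0.8},{}]' .045 >/dev/null; python3 geo.py; python3 - <<'E'
from plant import manip
import cv2,numpy as np
d={n:manip.snapshot(n) for n in("scene","wrist","top")}
for n in d: np.savez(f"pics/{n}4.npz",**d[n])
a=[cv2.resize(d[n]["color"],(400,300)) for n in("scene","wrist")]
a[0]=cv2.resize(d["scene"]["color"][140:290,150:350],(400,300),interpolation=cv2.INTER_CUBIC)
cv2.imwrite("pics/s4.png",np.hstack(a)[:,:,::-1])
E
```

```text
t7.47 tray mm [-171.4   -1.2] z 63.0 tool yaw err 0.001 tilt 0.004 F [-0.1 -0.6  1.2] w 44.8 0.0
```

View pics/s4.png

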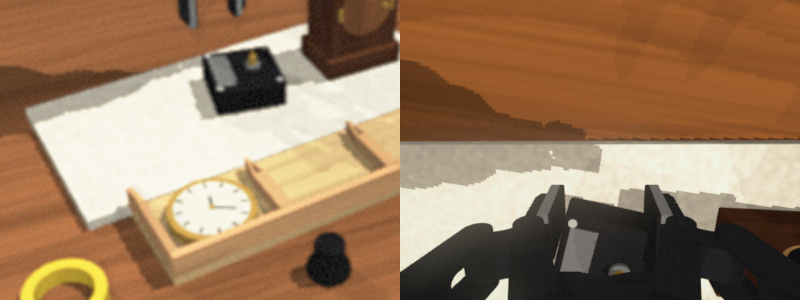

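The dial sits home in the right bay (left panel (208,212)), and the fingers are behind and in line with the movement. I'll lower and push.

Converted, 0.03 m is 0.6, -0.012 m is -0.24.

```bash
python3 steer.py '[{"sz":0.6},{"sz":0.24},{},{"sx":-0.2},{"sx":-0.2},{"sx":-0.2},{"sx":-0.2},{"sx":-0.24},{"sx":-0.24},{"sx":-0.24},{"sx":-0.24},{}]' >/dev/null; python3 geo.py;python3 steer.py '[{"sx":-0.24},{"sx":-0.24},{"sx":-0.24},{}]' >/dev/null; python3 geo.py; python3 - <<'E'
from plant import manip
import cv2,numpy as np
d={n:manip.snapshot(n) for n in("scene","wrist")}
for n in d: np.savez(f"pics/{n}5.npz",**d[n])
a=[cv2.resize(d[n]["color"],(400,300)) for n in("scene","wrist")]
a[0]=cv2.resize(d["scene"]["color"][130:280,180:380],(400,300),interpolation=cv2.INTER_CUBIC)
cv2.imwrite("pics/s5.png",np.hstack(a)[:,:,::-1])
E
```

```text
t9.12 tray mm [-80.8  -1.2] z 22.3 tool yaw err 0.001 tilt 0.001 F [ 0.5  0.5 -0. ] w 45.0 0.0
t9.62 tray mm [-44.8  -1.1] z 22.3 tool yaw err 0.001 tilt 0.001 F [-0.8 -0.4 -0.8] w 45.3 0.0
```

View pics/s5.png

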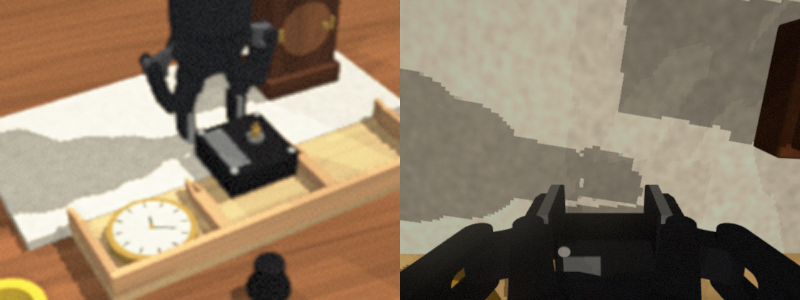

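```bash
python3 - <<'E'
from geo import *
c=cam("pics/scene5.npz")
for p in ((298,215),(326,204)): print((w2t(plane(c,p,.042))*1e3).round(1))
E
```

```text
[ 39.2 -21.8]
[37.2 39.6]
```

The movement is squared up, at y about +9 mm, inside the bay's ±13 mm play. I'll push it home.

```bash
python3 steer.py '[{"sx":-0.24,"sy":-0.04},{"sx":-0.24,"sy":-0.04},{"sx":-0.2},{"sx":-0.12},{}]' >/dev/null; python3 geo.py;python3 steer.py '[{"sx":-0.08},{}]' >/dev/null; python3 geo.py;python3 steer.py '[{"sx":-0.08},{}]' >/dev/null; python3 geo.py
```

```text
t10.35 tray mm [-5.5 -5.1] z 22.2 tool yaw err 0.001 tilt 0.000 F [0.8 0.  0.5] w 44.9 0.0
t10.60 tray mm [-1.8 -5. ] z 22.4 tool yaw err 0.001 tilt 0.000 F [-0.7 -0.3 -0.8] w 45.4 0.0
t10.85 tray mm [ 2.4 -5.1] z 22.4 tool yaw err 0.001 tilt 0.000 F [-0.2  0.7 -0.3] w 44.9 0.0
```

```bash
python3 steer.py '[{"sx":-0.06},{}]' >/dev/null; python3 geo.py;python3 steer.py '[{"sx":0.4},{"sx":0.6,"sz":-1},{"sx":0.6,"sz":-1.2},{"sx":0.6,"sz":-1.2},{"sx":1,"sz":-0.6},{}]' .085 >/dev/null; python3 geo.py; python3 - <<'E'
from plant import manip
import cv2,numpy as np
d={n:manip.snapshot(n) for n in("scene","top","wrist")}
for n in d: np.savez(f"pics/{n}6.npz",**d[n])
a=cv2.resize(d["scene"]["color"][95:245,205:405],(400,300),interpolation=cv2.INTER_CUBIC)
b=cv2.resize(d["wrist"]["color"],(400,300))
cv2.imwrite("pics/s6.png",np.hstack([a,b])[:,:,::-1])
E
```

```text
t11.10 tray mm [ 3.1 -5.2] z 21.9 tool yaw err 0.001 tilt 0.004 F [-11.4  -1.4   8.2] w 45.2 5.9008716233074665
t11.85 tray mm [-152.    -5.2] z 216.8 tool yaw err 0.000 tilt 0.005 F [ 0.4  0.8 -0.1] w 85.0 0.0
```

View pics/s6.png

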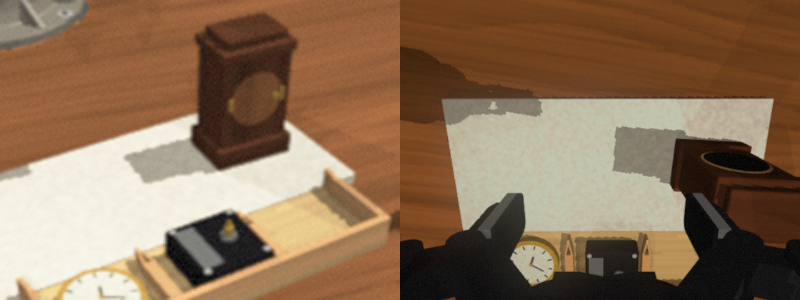

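That is my ten pictures used. The movement is home in the middle bay (11 N at the wall) and the case still stands at its start. From here I measure in code, fitting the case's silhouette in the saved views.

```bash
cat >fit.py <<'E'
from geo import *
from scipy.optimize import minimize
B=[(66,90,0,24),(54,80,24,122),(62,86,122,134),(48,70,134,144)]
S=8
def sil(c,q,shape,z0):
    x,y,a=q;R=np.array([[np.cos(a),-np.sin(a)],[np.sin(a),np.cos(a)]]);m=np.zeros((shape[0]*4,shape[1]*4),np.uint8);p=P(c)
    for dx,dy,zl,zh in B:
        pts=[]
        for sx in(-.5,.5):
            for sy in(-.5,.5):
                xy=O+np.c_[EX,EY]@(R@[sx*dx/1e3,sy*dy/1e3]+[x,y])
                for z in(zl,zh):
                    h=p@[*xy,z0+z/1e3,1];pts.append(h[:2]/h[2])
        h=cv2.convexHull(((np.array(pts)+.5)*4*2**4).round().astype(np.int32))
        cv2.fillConvexPoly(m,h,255,shift=4)
    return cv2.resize(m,shape[::-1],interpolation=cv2.INTER_AREA)/255.
def mask(img,roi,thr=75):
    m=(img.max(2)<thr).astype(np.uint8);u0,v0,u1,v1=roi;o=np.zeros_like(m);o[v0:v1,u0:u1]=m[v0:v1,u0:u1]
    o=cv2.morphologyEx(o,cv2.MORPH_CLOSE,np.ones((5,5)));n,l,st,_=cv2.connectedComponentsWithStats(o)
    return (l==1+st[1:,4].argmax()).astype(float)
def fit(views,q0,z0=.012):
    f=lambda q:sum(np.abs(sil(c,np.array(q)/1e3*[1,1,10],m.shape,z0)-m)[r[1]:r[3],r[0]:r[2]].sum() for c,m,r in views)
    b=min((minimize(f,np.array(q0)+d,method="Nelder-Mead",options=dict(initial_simplex=np.array(q0)+d+np.array([[0,0,0],[8,0,0],[0,8,0],[0,0,8]]))) for d in([0,0,0],[-5,-5,-6])),key=lambda r:r.fun)
    return b.x*[1,1,.01],b.fun
E
python3 - <<'E'
from fit import *
V=[]
for n,r in(("top0",(165,245,232,295)),("scene6",(290,95,360,190))):
    d=np.load(f"pics/{n}.npz");im=d["color"]
    u0,v0,u1,v1=r;print(np.percentile(im[v0:v1,u0:u1].max(2),[5,20,40,50,60,80]))
    for thr in(85,100,110):
        m=mask(im,r,thr);v=(cam(f"pics/{n}.npz"),m,r);print(n,thr,m.sum(),sil(v[0],(-.105,.132,-.05),m.shape,.012).sum(),*fit([v],[-105,132,-5]))
    V.append(v)
print(*fit(V,[-105,132,-5]))
E
```

```text
[ 65. 105. 113. 121. 157. 230.]
top0 85 439.0 1815.007843137255 [-140.80246914   -6.94650206   -1.99255144] 439.0
top0 100 618.0 1815.007843137255 [-119.15682577   60.74584006   -0.22090186] 433.82745098039214
top0 110 1385.0 1815.007843137255 [-1.05254195e+02  1.30835015e+02 -1.18220012e-01] 403.6901960784313
[ 55.  65.  98. 131. 148. 171.]
scene6 85 2246.0 3415.549019607843 [-104.31989261  128.62605176   -0.30697919] 1087.9450980392157
scene6 100 2872.0 3415.549019607843 [-104.77870579  129.49461801   -0.24883254] 499.3607843137255
scene6 110 3196.0 3415.549019607843 [-1.05963165e+02  1.30656791e+02 -1.29651452e-01] 200.32156862745097
[-1.05797451e+02  1.30660636e+02 -1.21602210e-01] 609.4666666666666
```

```bash
python3 - <<'E'
from fit import *
V=[]
for n,r,T in(("top0",(165,245,232,295),(118,124,130,136)),("scene6",(290,95,360,190),(114,118,122,126))):
    d=np.load(f"pics/{n}.npz");im=d["color"]
    for thr in T:
        m=mask(im,r,thr);v=(cam(f"pics/{n}.npz"),m,r);print(n,thr,m.sum(),*fit([v],[-105,131,-8]))
        if thr==T[1]:V.append(v)
print(*fit(V,[-105,131,-8]))
E
```

```text
top0 118 1663.0 [-1.05418426e+02  1.30954176e+02 -1.13541405e-01] 130.4470588235294
top0 124 1696.0 [-1.04997616e+02  1.31646506e+02 -7.54540402e-02] 107.49411764705883
top0 130 1714.0 [-1.04592526e+02  1.31587253e+02 -7.65630391e-02] 90.43921568627451
top0 136 1736.0 [-1.04598199e+02  1.31547746e+02 -7.78812755e-02] 69.0
scene6 114 3220.0 [-105.98936384  130.77831326   -0.14254761] 187.80392156862746
scene6 118 3247.0 [-1.05590939e+02  1.30691109e+02 -1.11749262e-01] 170.09411764705885
scene6 122 3276.0 [-1.05791420e+02  1.30804667e+02 -1.11030178e-01] 152.48235294117646
scene6 126 3299.0 [-1.05524687e+02  1.30628311e+02 -1.10997481e-01] 137.52156862745096
[-1.05757063e+02  1.31201906e+02 -5.94289096e-02] 291.4431372549019
```

```bash
python3 -c "
from plant import manip;print(manip.state()['joints'].round(2))"; python3 steer.py '[{"sx":-0.94,"sy":0.92},{"sy":0.9},{"sy":0.9},{}]' .085 >/dev/null; python3 geo.py;python3 -c "
from plant import manip;print(manip.state()['joints'].round(2))"
```

```text
[-0.67  0.11  0.5   2.09 -0.06  0.96  1.58]
t12.50 tray mm [-106.1  132. ] z 212.4 tool yaw err 0.006 tilt 0.003 F [ 0.8 -0.  -0.5] w 85.0 0.0
[-0.83  0.21  0.41  1.97 -0.1   0.98  1.36]
```

```bash
python3 steer.py '[{"rz":0.184},{"rz":0.184},{"rz":0.184},{"rz":0.184},{"rz":0.184},{"rz":0.184},{"rz":0.184},{"rz":0.184},{"rz":0.184},{}]' >/dev/null; python3 geo.py
```

```text
t13.75 tray mm [-106.  128.] z 213.2 tool yaw err -1.655 tilt 0.002 F [-0.1  0.7  0.6] w 85.0 0.0
```

Converted, 0.003 m is 0.06, 0.03 m is 0.6.

```bash
python3 steer.py '[{"sx":0.06,"sy":0.02,"sz":0.6},{"sz":0.6},{"sz":0.4},{"sz":0.28},{}]' >/dev/null; python3 geo.py; python3 steer.py '[{},{},{},{}]' .05 30 >/dev/null; python3 geo.py
```

```text
t14.38 tray mm [-105.3  131. ] z 119.3 tool yaw err -1.654 tilt 0.002 F [-0.2 -0.2  0.9] w 85.1 0.0
t14.88 tray mm [-104.4  131.5] z 121.0 tool yaw err -1.655 tilt 0.002 F [-0.  -1.8  6.1] w 61.3 32.435123920440674
```

Gripped the cornice at 61 mm, which matches its 62 mm depth. Now I square it to the tray and line it up with the left bay, still on the board.

```bash
python3 steer.py '[{"rz":-0.042},{"rz":-0.042},{"sx":-0.12,"sy":0.1},{"sx":-0.12,"sy":0.2},{"sx":-0.12,"sy":0.2},{"sx":-0.04,"sy":0.2},{}]' >/dev/null; python3 geo.py; cat > look.py <<'E'
import sys
from fit import *
from plant import manip
x,y,z0=map(float,sys.argv[1:4]);d=manip.snapshot("scene");im=d["color"];c=cam(d)
s=sil(c,(x/1e3,y/1e3,0),im.shape[:2],z0);v,u=np.nonzero(s)
e=int(v.min()+ (v.max()-v.min())*.38) # fit only the part below the gripper
r=(u.min()-9,e,u.max()+10,v.max()+9)
for t in(114,122,128):
    m=mask(im,r,t);print(t,m.sum(),*fit([(c,m,r)],[x,y,0],z0))
E
python3 look.py -70 112 .012
```

```text
t15.75 tray mm [-68.4 112.2] z 121.4 tool yaw err -1.571 tilt 0.003 F [1.9 2.6 8. ] w 61.9 44.06746919383295
114 1728.0 [-1.01703874e+02  1.35628142e+02 -4.29016059e-03] 84.93725490196078
122 1745.0 [-1.01152991e+02  1.35564696e+02 -1.07920694e-02] 84.5764705882353
128 1755.0 [-1.00839850e+02  1.35273304e+02 -2.75244461e-02] 91.27843137254902
```

```bash
python3 - <<'E'
from fit import *
from plant import manip
d=manip.snapshot("scene");np.savez("pics/scene7.npz",**d);im=d["color"];c=cam(d)
old=np.load("pics/scene6.npz")["color"]
r=(285,60,380,215)
m=mask(im,r,122);mo=mask(old,(290,95,360,190),122)
A=sil(c,(-.0685,.112,0),im.shape[:2],.012);Bb=sil(c,(-.101,.1355,0),im.shape[:2],.012)
f=lambda k,v:(lambda n:(n.min(),n.max()) if len(n) else None)(np.nonzero(k[v]>.5)[0])
for v in range(95,206,6): print(v,"now",f(m,v),"old",f(mo,v),"exp",f(A,v),"fit",f(Bb,v),im[v,300:366:6].max(1))
E
```

```text
95 now (np.int64(308), np.int64(360)) old None exp None fit None [153 145  36  32  28  32  27  25  38  71 115]
101 now (np.int64(313), np.int64(359)) old None exp None fit (np.int64(333), np.int64(341)) [155 161 127  37  34  54  94 126  25  52 147]
107 now (np.int64(314), np.int64(357)) old (np.int64(308), np.int64(345)) exp None fit (np.int64(310), np.int64(350)) [152 148 149  42  50  79  41  49  28  29 152]
113 now (np.int64(311), np.int64(356)) old (np.int64(302), np.int64(351)) exp (np.int64(320), np.int64(345)) fit (np.int64(305), np.int64(356)) [145 139  86  70  90  94  28  45  45  29 157]
119 now (np.int64(305), np.int64(356)) old (np.int64(304), np.int64(352)) exp (np.int64(307), np.int64(352)) fit (np.int64(307), np.int64(356)) [146  68  62  74  73  78  35  33  38  74 157]
125 now (np.int64(306), np.int64(356)) old (np.int64(304), np.int64(350)) exp (np.int64(303), np.int64(357)) fit (np.int64(307), np.int64(353)) [155 124  72  59  74  64 109  34  79  70 168]
131 now (np.int64(306), np.int64(354)) old (np.int64(304), np.int64(349)) exp (np.int64(305), np.int64(354)) fit (np.
[... 1288 characters left out ...]
xp (np.int64(301), np.int64(353)) fit (np.int64(309), np.int64(343)) [179 181  55  73  74  59  52 140 224 240 236]
179 now (np.int64(314), np.int64(326)) old (np.int64(313), np.int64(316)) exp (np.int64(303), np.int64(352)) fit (np.int64(316), np.int64(325)) [175 179 174  58  74 186 245 238 238 238 238]
185 now None old None exp (np.int64(309), np.int64(338)) fit None [175 181 179 246 240 241 236 240 240 239 241]
191 now None old None exp (np.int64(316), np.int64(321)) fit None [182 235 247 246 246 246 239 238 239 229 202]
197 now None old None exp None fit None [244 248 247 250 248 246 245 223 233 229 226]
203 now None old None exp None fit None [247 241  48  36 125 239 240 238 238 229 224]
```

```bash
cat >fit6.py <<'E'
from fit import *
from scipy.spatial.transform import Rotation as R
from scipy.optimize import differential_evolution
def sil6(c,q,shape,lift=0):
    x,y,a,pi,ro=q;Rm=R.from_euler("ZYX",[a+YAW,pi,ro]).as_matrix();m=np.zeros((shape[0]*4,shape[1]*4),np.uint8);p=P(c)
    V=[np.array([[sx*dx/2,sy*dy/2,z] for sx in(-1,1) for sy in(-1,1) for z in(zl,zh)])/1e3@Rm.T for dx,dy,zl,zh in B]
    z0=.012+lift-V[0][:,2].min();t=np.r_[O+np.c_[EX,EY]@[x,y],z0]
    for v in V:
        h=np.c_[v+t,np.ones(8)]@p.T;h=h[:,:2]/h[:,2:]
        cv2.fillConvexPoly(m,cv2.convexHull(((h+.5)*64).round().astype(np.int32)),255,shift=4)
    return cv2.resize(m,shape[::-1],interpolation=cv2.INTER_AREA)/255.,z0
def fit6(c,m,r,bx,by,tilt=.35,lift=.0):
    u0,v0,u1,v1=r;c2=(c[0].copy(),c[1]);c2[0][0,2]-=u0;c2[0][1,2]-=v0;mm=m[v0:v1,u0:u1]
    f=lambda q:np.abs(sil6(c2,q[:5],mm.shape,q[5])[0]-mm).sum()
    s=differential_evolution(f,[bx,by,(-.2,.2),(-tilt,tilt+1e-6),(-tilt,tilt+1e-6),(0,lift+1e-6)],seed=1,maxiter=60,popsize=10)
    return s.x.round(3),s.fun
E
python3 - <<'E'
from fit6 import *
d=np.load("pics/scene7.npz");c=cam(d);m=mask(d["color"],(285,60,380,215),122);r=(285,117,380,215)
for t,l in((0,0),(.35,0),(0,.03),(.35,.03)):print(t,l,*fit6(c,m,r,(-.12,-.05),(.1,.15),t,l))
E
```

```text
0 0 [-0.101  0.135 -0.027  0.     0.     0.   ] 139.37254901960785
0.35 0 [-0.095  0.132 -0.063  0.176  0.116  0.   ] 74.23529411764706
0 0.03 [-0.087  0.126  0.05   0.     0.     0.013] 133.6
0.35 0.03 [-0.095  0.132 -0.044  0.184  0.119  0.   ] 75.06274509803922
```

The fit shows the case's base stuck while its top was dragged, so it now leans about 0.2 rad (limit 0.5). I'll move the tool back to stand it upright, then regrip harder and relieve the weight by a few mm, which is within the 25 mm allowed.

Units first: shifts go in units of 50 mm. So -0.008 m is -0.16, -0.006 m is -0.12.

```bash
python3 steer.py '[{"sx":0.12,"sy":-0.16},{"sx":0.12,"sy":-0.16},{"sx":0.08,"sy":-0.16},{"sx":0.04,"sy":-0.12},{}]' >/dev/null; python3 geo.py;cat > look6.py <<'E'
import sys
from fit6 import *
from plant import manip
x,y,cut,tilt,lift=map(float,sys.argv[1:6]);d=manip.snapshot("scene");c=cam(d)
s=sil(c,(x,y,0),d["color"].shape[:2],.012);v,u=np.nonzero(s)
r=(u.min()-12,int(v.min()+cut*(v.max()-v.min())),u.max()+12,v.max()+12)
m=mask(d["color"],(r[0],r[1]-3,r[2],r[3]),122);print(m.sum(),*fit6(c,m,r,(x-.03,x+.03),(y-.03,y+.03),tilt,lift))
E
python3 look6.py -.1 .131 .2 .35 0
```

```text
t16.48 tray mm [-101.   129.8] z 120.1 tool yaw err -1.571 tilt 0.001 F [-2.   0.   1.6] w 61.4 41.526427534699906
2593.0 [-0.129  0.141 -0.008  0.178  0.039  0.   ] 62.94901960784314
```

```bash
python3 - <<'E'
from fit6 import *
from plant import manip
d=manip.snapshot("scene");np.savez("pics/scene8.npz",**d);c=cam(d)
r=(288,112,370,200);m=mask(d["color"],(288,108,370,200),122)
for t in(0,.05,.1,.2,.35):print(t,*fit6(c,m,r,(-.15,-.07),(.1,.16),t,0))
for v in range(110,190,8): n=np.nonzero(m[v])[0];print(v,n.min() if len(n) else 0,n.max() if len(n) else 0,end="; ")
d6=np.load("pics/scene6.npz");m=mask(d6["color"],(288,108,370,200),122);print()
print("orig pose:",*fit6(c,m,r,(-.15,-.07),(.1,.16),0,0),*fit6(c,m,r,(-.15,-.07),(.1,.16),.35,0))
E
```

```text
0 [-0.131  0.146 -0.06   0.     0.     0.   ] 162.1764705882353
0.05 [-0.128  0.141 -0.01   0.05  -0.034  0.   ] 101.1843137254902
0.1 [-0.131  0.142 -0.001  0.099 -0.004  0.   ] 82.92941176470589
0.2 [-0.128  0.141 -0.002  0.182  0.051  0.   ] 68.24705882352941
0.35 [-0.128  0.141 -0.028  0.186  0.05   0.   ] 68.12941176470588
110 303 353; 118 305 354; 126 305 350; 134 304 348; 142 303 347; 150 299 346; 158 301 346; 166 306 335; 174 0 0; 182 0 0; 
orig pose: [-0.108  0.132 -0.075  0.     0.     0.   ] 84.90980392156862 [-0.108  0.132 -0.069  0.001 -0.004  0.   ] 84.55686274509804
```

The grip held the lean while the case came back (pitch 0.18, base at x -128). I'll turn the tool about the same axis to stand it upright, and check before releasing.

```bash
python3 steer.py '[{"rx":-0.06},{"rx":-0.06},{"rx":-0.06},{}]' - 60 >/dev/null; python3 geo.py; python3 look6.py -.11 .135 .2 .35 .01
```

```text
t17.07 tray mm [-101.1  129.3] z 119.7 tool yaw err -1.571 tilt 0.179 F [ 0.2  0.7 -5.4] w 60.6 65.9407848714909
2861.0 [-0.112  0.142 -0.044  0.017  0.073  0.   ] 55.21176470588235
```

Converted, 0.003 m is 0.06.

```bash
python3 steer.py '[{"sz":0.06},{}]' >/dev/null; python3 geo.py;python3 steer.py '[{},{},{"rx":0.06},{"rx":0.06},{"rx":0.06},{}]' .075 >/dev/null; python3 geo.py; python3 look6.py -.11 .135 .2 .35 .01;  python3 look6.py -.11 .135 .2 0 0
```

```text
t17.38 tray mm [-98.8 130.5] z 117.8 tool yaw err -1.571 tilt 0.179 F [-12.4   4.3  22. ] w 60.9 70.19475786073599
t18.12 tray mm [-98.7 129.1] z 116.9 tool yaw err -1.572 tilt 0.001 F [-0.9  1.5  0.1] w 75.0 0.6647268868982792
2899.0 [-0.11   0.143  0.01   0.009  0.001  0.   ] 72.62352941176471
2897.0 [-0.111  0.143  0.005  0.     0.     0.   ] 72.08235294117647
```

The case stands upright again at about (-108, +142) with yaw ~0. I'll recentre, regrip at high force and relieve the weight by a few mm.

```bash
python3 steer.py '[{},{"sx":0.12,"sy":-0.1},{"sx":0.12,"sy":-0.08},{}]' .085 >/dev/null; python3 geo.py; python3 steer.py '[{},{},{},{}]' .05 110 >/dev/null; python3 geo.py; python3 steer.py '[{"sz":-0.04},{}]' >/dev/null; python3 geo.py; python3 steer.py '[{"sz":-0.04},{}]' >/dev/null; python3 geo.py; python3 look6.py -.11 .14 .2 .35 .01
```

```text
t18.73 tray mm [-108.9  142.4] z 117.2 tool yaw err -1.570 tilt 0.000 F [0.4 0.5 0.4] w 84.7 0.0
t19.23 tray mm [-107.9  141.4] z 117.8 tool yaw err -1.572 tilt 0.001 F [-1.5 -0.1 13.5] w 59.9 116.08136415481567
t19.48 tray mm [-108.7  141.2] z 119.0 tool yaw err -1.572 tilt 0.001 F [-0.4 -0.8 -5.3] w 59.7 119.16374444961548
t19.73 tray mm [-108.5  141.4] z 121.2 tool yaw err -1.571 tilt 0.000 F [-0.4  0.1 -4.5] w 60.0 119.2813503742218
2847.0 [-0.112  0.144  0.009 -0.022 -0.001  0.   ] 61.576470588235296
```

Suspended a couple of mm (5 N) and upright. I'll shift it to the bay's line and check.

Converted, 0.01 m is 0.2, -0.008 m is -0.16.

```bash
python3 steer.py '[{"sx":-0.06,"sy":0.06},{"sx":-0.14,"sy":0.16},{"sx":-0.16,"sy":0.2},{"sx":-0.14,"sy":0.2},{"sx":-0.08,"sy":0.16},{"sx":-0.02,"sy":0.08},{}]' >/dev/null; python3 geo.py; python3 look6.py -.065 .112 .2 .35 .01;python3 look6.py -.065 .112 .3 .0 .01
```

```text
t20.65 tray mm [-65.4 111.4] z 121.0 tool yaw err -1.571 tilt 0.000 F [-0.8 -0.4 -5.1] w 60.2 119.46753859519958
3099.0 [-0.07   0.114  0.025 -0.006 -0.009  0.   ] 95.04705882352943
2637.0 [-0.071  0.114  0.028  0.     0.     0.   ] 83.79607843137255
```

Converted, 0.012 m is 0.24, 0.006 m is 0.12.

```bash
python3 steer.py '[{"sx":-0.02,"sy":0.12},{"sy":0.24},{"sy":0.24},{"sy":0.24},{"sy":0.24},{"sy":0.12},{}]' >/dev/null; python3 geo.py; python3 steer.py '[{"sy":0.16},{"sy":0.24},{"sy":0.2},{}]' >/dev/null; python3 geo.py; python3 look6.py .03 .112 .2 .35 .01
```

```text
t21.62 tray mm [ -5.3 110.2] z 121.0 tool yaw err -1.572 tilt 0.000 F [ 0.3  0.7 -5. ] w 59.9 119.70706343650818
t22.12 tray mm [ 25.3 110.2] z 121.0 tool yaw err -1.572 tilt 0.000 F [-0.1  0.4 -5.6] w 59.6 120.04751443862915
4121.0 [ 0.036  0.1    0.185 -0.088 -0.122  0.002] 739.8509803921568
```

Entering freely with no side force (the last fit is invalid because the tray's wall hides the plinth). I'll go on to the wall in small steps.

```bash
python3 steer.py '[{"sy":0.2},{"sy":0.2},{}]' >/dev/null; python3 geo.py; python3 steer.py '[{"sy":0.1},{}]' >/dev/null; python3 geo.py; python3 steer.py '[{"sy":0.06},{}]' >/dev/null; python3 geo.py;
```

```text
t22.55 tray mm [ 45.3 110.3] z 121.1 tool yaw err -1.571 tilt 0.001 F [-0.1 -0.3 -5.1] w 59.9 120.34813642501831
t22.80 tray mm [ 49.7 110.3] z 121.1 tool yaw err -1.571 tilt 0.000 F [ 0.1  0.6 -4.7] w 60.2 120.37289142608643
t23.05 tray mm [ 52.6 110.4] z 121.2 tool yaw err -1.571 tilt 0.000 F [-0.1 -0.4 -5.2] w 60.3 120.38000106811523
```

Converted, 0.002 m is 0.04, 0.001 m is 0.02.

```bash
python3 steer.py '[{"sz":0.04},{"sz":0.02},{}]' >/dev/null; python3 geo.py; python3 steer.py '[{"sz":0.02},{}]' >/dev/null; python3 geo.py; python3 steer.py '[{"sz":0.02},{}]' >/dev/null; python3 geo.py
```

```text
t23.43 tray mm [ 52.3 110.4] z 118.0 tool yaw err -1.571 tilt 0.000 F [ 0.5  0.9 -4.2] w 59.6 120.37961483001709
t23.68 tray mm [ 52.4 110.3] z 117.1 tool yaw err -1.571 tilt 0.000 F [-0.6 -1.5 -5.3] w 60.1 120.37897109985352
t23.93 tray mm [ 52.5 110.4] z 116.1 tool yaw err -1.571 tilt 0.000 F [ 0.1  0.6 -5. ] w 59.7 120.480215549469
```

```bash
python3 steer.py '[{"sz":0.02},{}]' >/dev/null; python3 geo.py; python3 steer.py '[{"sy":0.02,"sz":0.02},{}]' >/dev/null; python3 geo.py; python3 -c "
import cv2,numpy as np
from plant import manip
from fit6 import *
d=manip.snapshot('scene');np.savez('pics/scene9.npz',**d)"
```

```text
t24.18 tray mm [ 52.8 110.3] z 116.0 tool yaw err -1.571 tilt 0.001 F [-2.8 -0.7  6.6] w 59.9 121.86026573181152
t24.43 tray mm [ 53.4 110.4] z 115.8 tool yaw err -1.571 tilt 0.001 F [-8.4 -1.4 21.1] w 59.8 123.6358630657196
```

It is on the tray floor (2 mm below board level, as it should be) and touching the wall. I'll relax, release and rise clear.

Converted, -0.001 m is -0.02.

```bash
python3 steer.py '[{"sz":-0.02},{}]' >/dev/null; python3 geo.py; python3 steer.py '[{},{},{},{}]' .085 >/dev/null; python3 geo.py; python3 steer.py '[{"sz":-0.4},{"sz":-0.8},{"sz":-1},{"sz":-1},{"sy":-1},{"sy":-1},{"sy":-1},{"sy":-1},{}]' >/dev/null; python3 geo.py; python3 - <<'E'
from fit6 import *
from plant import manip
from scipy.optimize import minimize
B[:]=B[1:]  # above the tray walls only
for n in("scene","top"):
    d=manip.snapshot(n);np.savez(f"pics/{n}10.npz",**d);im=d["color"];c=cam(d)
    z0=.010
    s=sil(c,(.053,.111,0),im.shape[:2],z0);v,u=np.nonzero(s>.5);r=(u.min()-6,v.min()-6,u.max()+7,v.max()+7 if n=="top" else v.max()-8)
    for t in(112,120,126):
        m=mask(im,r,t)
        f=lambda q:np.abs(sil(c,(q[0]/1e3,q[1]/1e3,q[2]/100),m.shape,z0)-m)[r[1]:r[3],r[0]:r[2]].sum()
        o=minimize(f,[52,110,0],method="Nelder-Mead",options=dict(initial_simplex=[[50,108,0],[58,110,1],[52,116,-2],[54,112,6]]));print(n,t,m.sum(),s.sum(),o.x.round(1),o.fun)
E
```

```text
t24.73 tray mm [ 53.2 110.4] z 115.9 tool yaw err -1.571 tilt 0.001 F [-4.8 -0.6  9.7] w 59.8 122.20420718193054
t25.23 tray mm [ 53.6 110.4] z 115.2 tool yaw err -1.571 tilt 0.000 F [-0.8 -0.   0.5] w 84.9 0.0
t26.35 tray mm [-148.9  110.3] z 276.5 tool yaw err -1.571 tilt 0.004 F [ 0.8 -0.5  0.3] w 85.1 0.0
scene 112 3343.0 3689.725490196078 [ 58.4 106.3  13.7] 191.1058823529412
scene 120 3417.0 3689.725490196078 [ 57.6 107.1  10.3] 158.6
scene 126 3454.0 3689.725490196078 [ 56.6 108.    3.9] 149.54117647058825
top 112 1970.0 1748.8666666666668 [ 50.4 108.5   0.5] 290.7372549019608
top 120 2057.0 1748.8666666666668 [ 51.8 111.   -0.5] 345.2392156862745
top 126 2087.0 1748.8666666666668 [ 52.3 111.    1.5] 366.79607843137256
```

```bash
python3 - <<'E'
from geo import *
a=np.load("pics/scene6.npz");b=np.load("pics/scene10.npz");c=cam(b)
D=cv2.blur(cv2.absdiff(a["color"],b["color"]).max(2),(3,3))
for n,p in dict(dial=(.048,-.112,.022),mov=(.051,.005,.04)).items():
    w=O+EX*p[0]+EY*p[1];h=P(c)@[*w,p[2],1];u,v=(h[:2]/h[2]).astype(int);print(n,u,v,D[v-12:v+12,u-20:u+20].mean().round(1),(D[v-12:v+12,u-20:u+20]>40).mean())
for n,q in dict(bottle=(432,183),loupe=(315,270),tape=(183,289)).items():
    u,v=q;print(n,(D[v-25:v+20,u-25:u+25]>40).mean())
# dial centre from white+brass blob
h=P(c)@[*(O+EX*.048+EY*-.112),.022,1];u,v=(h[:2]/h[2]).astype(int);im=b["color"];g=(im.min(2)>170).astype(np.uint8);g[:v-20]=0;g[v+20:]=0;g[:,:u-25]=0;g[:,u+25:]=0
n,l,s,ce=cv2.connectedComponentsWithStats(g);k=1+s[1:,4].argmax();print(s[k],(w2t(plane(c,ce[k],.022))*1e3).round(1))
from plant import manip;print(manip.hand_in())
E
```

```text
dial 255 243 2.6 0.0
mov 314 214 11.6 0.040625
bottle 0.0
loupe 0.0
tape 0.0
[237 231  38  27 763] [  48.7 -113.2]
the job is handed in; nothing more can be done
None
```

The job is handed in at about 26 s of the 70 s: dial home in the right bay, movement home in the middle and case last into the left, with the bystanders unmoved; on the way, the case leaned about 0.2 rad (limit 0.5) in one drag and I carried it the rest of the way a few mm off the board; no pass/fail verdict came back.

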